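# Release the last swing bolt of a bench pressure vessel

## Task

Free the last fastened swing bolt on the front of the steel sample vessel: unscrew its brass wing nut (anticlockwise seen from above) just until it clears the yellow keeper, no more than about an eighth of a turn beyond what lets the bolt swing. Then swing the bolt out of the slotted lug, without ever forcing the nut against the keeper, and lay it right down on its rubber rest, pressing gently, and let go. Do not shift the other things on the bench.

Things in the scene. Friction and masses are not known exactly. Their poses are not given: they have to be found in the camera images.
- vessel: Round stainless vessel fixed to the bench: body radius 72, flange and lid radius 86, flat lid 108 high with a 14 high plug (radius 22) in its middle. Origin: centre of its underside. Its -x side faces the robot and carries the fastened swing bolt, upright axis at x -100, y 0. Two more lugs at the back have their bolts already hanging open.
- lug_seat (a point): Point on the upright bolt's axis, on the top face of the slotted lug, 108 above the bench; axes as the vessel. The slot is 10 wide and open to -x. Yellow keeper: a split lip 10 to 13 in front (-x) of this point, split 10 wide for the bolt. Its top is 2.7 to 7.5 above this face, set differently every time and not measured. Over 40 N from the nut damages it.
- bolt_pivot (a point): Hinge of the swing bolt, 50 above the bench and 58 below lug_seat; the hinge line is y of this frame and of the vessel. The steel bolt, diameter 8, ends 105 from the hinge. It swings to the vessel's -x and down. The hinge is stiff (0.16 N m friction, about 2 N at the nut), so the bolt stays where it is left. This frame turns with the bolt; z points to its free end.
- swing_bolt (a joint): Angle of the swing bolt: 0 upright in the lug, 1.57 lying level on the rubber rest.
- nut_grip (a point): Middle of the brass wing nut's two wings, on the bolt's axis. x along the wings (span 44), y across them (flat, 10 thick), z to the bolt's free end. The wings reach 11 below and 11 above this point. At the start it is 132 to 133 above the bench. Anticlockwise seen from the free end lifts the nut 2.0 mm per rad against 0.12 N m; it can rise 13 and stays on the bolt.
- nut_collar (a point): Centre of the lower face of the nut's round collar (radius 9, 12 high), 24 below nut_grip. It starts 0 to 1 above lug_seat, behind the keeper (1 mm gap). It rubs past when this face is about level with the keeper's top (it gives 1 mm); 1.5 above it is free. If lower, the bolt catches within 0.25 rad and force rises fast. Trying slowly with 5 to 10 N at the wings, turning on if caught, is safe.
- rest_pad: Black rubber pad 16 x 22, 6 thick, on a bracket in front of the vessel, where the bolt's shank lies when fully down. Origin: centre of its underside, at (-148, 0, 40) in the vessel's frame, 48 from the hinge. The bolt may press it with up to 40 N; a push on the bolt 80 from the hinge loads it 1.7 times as much.
- tip_rack: Bystander: blue and white pipette tip rack 118 x 80 x 46, origin under its centre.
- vial_a: Bystander: small vial with orange cap, diameter 26, 50 high, origin under its centre.
- vial_b: Bystander: small vial with blue cap, diameter 26, 50 high, origin under its centre.
- beaker: Bystander: steel beaker, diameter 64, 75 high, origin under its centre.
- spanner: Bystander: steel spanner 160 long, lying flat.
- tube_block: Bystander: black tube block 90 x 60 x 47, origin under its centre.
- reagent: Bystander: white bottle with red cap, diameter 60, 130 high, origin under its centre.

How it is judged (in metres and radians):
On the way, in this order (a step that is already met when the one before it is completed fails the run):
1. the wing nut's collar is up at the keeper's top (at most 1.2 mm below it, or higher) while the bolt still stands upright in the lug (within 0.1 rad) (distance between wing_nut_c0 and keeper_c0 above 0.01924 m and value of joint swing_bolt below 0.1 rad), for 0.1 s.
2. the bolt has swung out of the lug (more than 0.45 rad) (value of joint swing_bolt above 0.45 rad), for 0.1 s.
At the end, for the whole second after the job is handed in: the swing bolt lies down on its rubber rest (swing angle above 1.53 rad, level is 1.57), and the vials are at rest (value of joint swing_bolt above 1.53 rad and linear speed of each of vial_a, vial_b below 0.02 m/s); the robot touches nothing.
It fails at once if the nut was forced against the keeper (over 40 N between them) (contact force between wing_nut_c0 and keeper above 40 N).
It fails at once if the nut was unscrewed more than 3.4 mm above the keeper's top with the bolt still upright (it rubs past when about level and swings free by 1.5 mm; an eighth of a turn is 1.6 mm) (distance between wing_nut_c0 and keeper_c0 above 0.02226 m and value of joint swing_bolt below 0.06 rad).
It fails at once if the bolt was pressed on its rest with more than 40 N (contact force between swing_bolt_c0 and rest_pad above 40 N).
It fails at once if a bystander was shifted by more than 20 mm (distance of any of tip_rack, vial_a, vial_b, beaker, spanner, tube_block, reagent from where it was at the start of the episode above 0.02 m).
It also fails if it takes over 72 s, if anything falls off the work surface, if the arm or the gripper's body presses on something with over 40 N, if the wrist force passes 120 N, or if a joint passes its speed limit or range.

## Robot

A 6-joint arm with a two-finger parallel gripper is mounted at the origin on the work surface. World frame = base frame: x ahead of the robot, y to its left, z up, the work surface at z = 0. Lengths are in m, angles in degrees, forces in N, time in s.
With the tool pointing down it reaches from about 0.375 to 0.9 m from the base axis. Payload 3.1 kg.
Tool frame: the origin (TCP) lies on the centre line of the jaws, within the pads' length; the fingertips stand 17 mm ahead of it and the grasp point (between the pads) lies 2 mm behind it; z points along the fingers, y is the line along which they close (so a half turn about z gives the same grasp; the last joint's range is limited). The gripper opens to 87 mm and grips with 3 to 60 N. Pads are 19 mm wide; open, the fingers measure 117 mm over their backs; the gripper's body (75 mm by 190 mm) begins 51 mm behind the grasp point.
Start: joints at [60.132, 30.224, 82.088, -0, 67.689, -10.227], TCP at [0.21, 0.589, 0.24] pointing down, gripper open.
Joint ranges: [-176.69, 176.69], [-43.24, 126.21], [12.49, 139.97], [-82, 262], [0, 151.66], [-163.58, 163.58]. Speed limits (degrees/s): [159.86, 159.86, 180, 180, 180, 180].

## Interface

Orientations are given as a 3x3 rotation matrix whose columns are the frame's x, y, z axes.
In Python, from rig import bot, imaging, finder gives the robot as it stands. The module is installed in compiled form; this text tells all that it offers.
- The arm moves only by the tool play_rows, never from a script. Its argument "motion" is a list that holds one entry, the list of rows, each a list of 6 numbers: the shift along the tool's x, y, z in fractions of the full range, 1 being 100 cm, then the turn, a rotation vector about the tool's x, y, z in a scale on which 1.0 is 90 degrees. In form: [[[dx, dy, dz, wx, wy, wz], ...]]. A call has 1 to 8 rows; each row is the pose to reach, as a shift and turn from the pose commanded when the call began, along the tool's axes at that moment; what a row does not reach only later rows make up. A row lasts 1/12 s, in which the tool goes at most 41.7 mm and 7.16 degrees, less where a joint would pass 70% of its speed; a pose out of reach is approached as far as the arm can. No shift or turn number may pass 1 either way. A call with a gripper value outside its range is refused whole. "fingers" is the finger opening in m, from 0 to 0.087, set as the call begins (left out, the last holds). The fingers move at their own pace and stop on an object; the grip force is fixed at half the most. Time passes only in rows, so rows that repeat a pose let the fingers close. It gives the time, the measured TCP pose, the force, the opening and the grip force at its end, in the units of the state.
- bot.read_state(): the state, without advancing time (a new reading comes with each control period).
- imaging.capture(name): name is "scene" or "side" or "wrist"; returns a dict with "frame" (420x560x3 uint8, red, green, blue), "camera_matrix" (3x3 intrinsics, pixels), "R" (3x3) and "t" (3): a world point X has camera coordinates R X + t. Camera axes: x right, y down, z forward; pixel columns grow to the right and rows downward; lengths in m; the calibration is good to about 2 mm. A picture is of the moment at which its call begins. There is no depth.
- bot.hand_in(): hands the job in; it is judged then, once.
Trained networks look in the newest picture that a camera, given by its name, has taken for a name from the list of things; names that differ only in an ending like _2 or _b are one class to them, and where a whole thing is asked for, a point or a joint stands for the part that bears it (a point fixed in the world has none). Each returns a list of dicts, best first, with "confidence" (0 to 1); they miss things now and then, are a little off and sometimes report something else, mostly with a low value. They report only what shows in the picture. A call takes as long as a camera call.
- finder.recognise(camera, name): "at" ([x, y, z] in m, in world coordinates, good to about 4 mm: the middle of the surface that is visible of it).
- finder.outline_of(camera, name): "pixels" (420x560 bool, what is visible of it).
The state is a dict: "time_s": time; "joint_positions": joint angles; "qvel": joint speeds; "tau": joint torques, N m; "position": TCP position; "tcp_rot": TCP orientation; "force": force on the tool from outside, world axes, zero at the start; "moment": the same for the moment, N m; "opening": opening from 0.0 (shut) to 1.0 (fully open); "grasp_force": force on a finger pad.
Only numpy, scipy, OpenCV 4.12 (cv2) and the standard library are available. Lean on these libraries where they do the work, as an engineer would, in place of code of your own. Each camera call takes 0.05 s, during which the arm holds its last target. There are 200 camera calls.

## Working session

There is one attempt and no reset: what is moved stays moved. The work goes in short steps, Python scripts to look and compute and a tool call to move; the robot and the scene stay as the last step left them, time stands still between calls to the robot, and variables do not carry over. Pictures are saved under pics/ and viewed, at most 11 in all, crops included, and the job is handed in when it is done.

Besides the shell and the picture viewer there is one more tool, called in YAML: its name, and indented under it one key for each argument. play_rows: Moves the arm, as the interface text tells. Its arguments: {"type":"object","properties":{"motion":{"type":"array"},"fingers":{"type":"number"}},"required":["motion"]}

```bash
mkdir -p pics; cat > h.py <<'E'
from rig import bot, imaging, finder
import numpy as np, cv2
def snap(c,fn=None):
    d=imaging.capture(c)
    if fn: cv2.imwrite('pics/'+fn,d['frame'][:,:,::-1])
    return d
def proj(d,X):
    p=d['camera_matrix']@(d['R']@np.asarray(X)+d['t']); return p[:2]/p[2]
E
python3 - <<'E'
from h import *
s=bot.read_state(); print(s)
for c in ['scene','side']:
    d=snap(c,c+'0.png'); print(c,-d['R'].T@d['t'])
    for n in ['vessel','nut_grip','lug_seat','bolt_pivot','nut_collar','rest_pad','vial_a','beaker','tip_rack','reagent','tube_block','spanner']:
        try: print(n,[(np.round(r['at'],3),round(r['confidence'],2)) for r in finder.recognise(c,n)[:3]])
        except Exception as e: print(n,e)
a=cv2.imread('pics/scene0.png');b=cv2.imread('pics/side0.png')
E
```

```text
{'time_s': 0.0, 'joint_positions': array([ 6.01331966e+01,  3.02808349e+01,  8.21566932e+01, -2.38229076e-03,
        6.76884247e+01, -1.02271334e+01]), 'qvel': array([ 0.01872038,  0.00846872,  0.00476126, -0.03473738, -0.00335225,
       -0.03741352]), 'tau': array([ 1.45115901e-03, -4.40036595e+01, -1.76593906e+01,  6.33975654e-02,
        5.82370092e-02, -1.52077669e-04]), 'position': array([0.2096923 , 0.58803134, 0.23854985]), 'tcp_rot': array([[-9.41830102e-01,  3.36087686e-01, -1.06135828e-03],
       [ 3.36089177e-01,  9.41828199e-01, -1.92547892e-03],
       [ 3.52487399e-04, -2.17018504e-03, -9.99997583e-01]]), 'force': array([-0.51640701, -0.209229  ,  0.10487828]), 'moment': array([-0.02370211, -0.00467814, -0.04002241]), 'grasp_force': 0.0, 'opening': 1.0038941797106196}
scene [1.24344574 0.10092369 1.11864684]
vessel [(array([0.718, 0.06 , 0.107]), 0.66), (array([0.592, 0.043, 0.139]), 0.29)]
nut_grip [(array([0.596, 0.047, 0.136]), 0.56)]
lug_seat [(array([0.714, 0.059, 0.106]), 0.92), (array([ 0.71 , -0.097,  0.046]), 0.18)]
bolt_pivot [(array([0.596, 0.05 , 0.139]),
[... 413 characters left out ...]
essel [(array([0.658, 0.029, 0.102]), 0.88), (array([0.588, 0.049, 0.13 ]), 0.26)]
nut_grip [(array([0.583, 0.041, 0.131]), 0.64)]
lug_seat [(array([0.661, 0.027, 0.104]), 0.67)]
bolt_pivot [(array([0.588, 0.044, 0.13 ]), 0.47)]
nut_collar []
rest_pad [(array([0.538, 0.037, 0.048]), 0.42)]
vial_a [(array([ 0.564, -0.082,  0.035]), 0.56)]
beaker [(array([ 0.709, -0.102,  0.057]), 0.66)]
tip_rack [(array([0.644, 0.213, 0.048]), 0.96), (array([ 0.562, -0.083,  0.034]), 0.53)]
reagent [(array([ 0.5  , -0.436,  0.081]), 0.78)]
tube_block [(array([0.57 , 0.422, 0.032]), 0.72), (array([0.642, 0.211, 0.046]), 0.36)]
spanner [(array([0.415, 0.383, 0.01 ]), 0.74), (array([0.573, 0.424, 0.034]), 0.69)]
```

View pics/scene0.png

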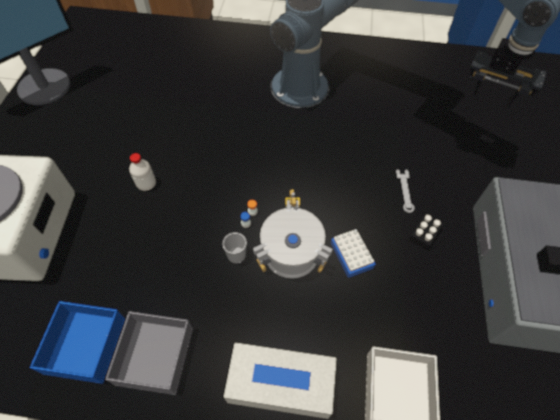

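View pics/side0.png

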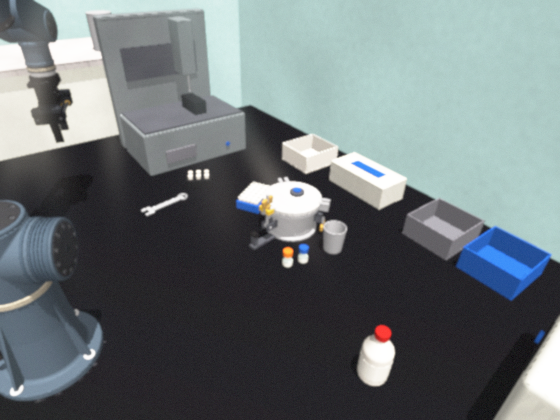

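The scene view shows the vessel at (293,240) and the nut at (293,200). In the side view the nut is at (267,205). The vials stand to the right front. I'm moving the wrist camera closer.

play_rows:
  motion:
    - [[-0.25, -0.2, -0.04, 0, 0, 0], [-0.25, -0.2, -0.04, 0, 0, 0], [-0.25, -0.2, -0.04, 0, 0, 0], [-0.25, -0.2, -0.04, 0, 0, 0], [-0.25, -0.2, -0.04, 0, 0, 0], [-0.25, -0.2, -0.04, 0, 0, 0], [-0.25, -0.2, -0.04, 0, 0, 0], [-0.25, -0.2, -0.04, 0, 0, 0]]

```text
time_s: 1.97
position: [0.3797, 0.3138, 0.2802]
tcp_rot: [[-0.941, 0.337, 0.001], [0.337, 0.941, -0.0], [-0.001, 0.0, -1.0]]
force: [0.8, 0.6, 0.3]
opening: 1.001
grasp_force: 0.0
```

play_rows:
  motion:
    - [[-0.25, -0.2, -0.04, 0, 0, 0], [-0.25, -0.2, -0.04, 0, 0, 0], [-0.25, -0.2, -0.04, 0, 0, 0], [-0.25, -0.2, -0.04, 0, 0, 0], [-0.25, -0.2, -0.04, 0, 0, 0], [-0.25, -0.2, -0.04, 0, 0, 0], [-0.25, -0.2, -0.04, 0, 0, 0], [-0.25, -0.2, -0.04, 0, 0, 0]]

```text
time_s: 2.63
position: [0.5484, 0.0406, 0.3203]
tcp_rot: [[-0.941, 0.338, 0.002], [0.338, 0.941, -0.001], [-0.002, -0.0, -1.0]]
force: [-0.1, 0.9, -0.3]
opening: 0.998
grasp_force: 0.0
```

```bash
python3 - <<'E'
from h import *
d=snap('wrist','w1.png'); s=bot.read_state(); print(s['position'],s['tcp_rot'].round(3)); c=-d['R'].T@d['t']
print('cam in tool',s['tcp_rot'].T@(c-s['position']), (d['R']@s['tcp_rot']).round(3),d['camera_matrix'])
for n in ['nut_grip','vessel','rest_pad']:
    print(n,[(np.round(r['at'],3),round(r['confidence'],2)) for r in finder.recognise('wrist',n)[:3]])
E
```

```text
[0.55220085 0.03624802 0.32097369] [[-0.94   0.341  0.007]
 [ 0.341  0.94  -0.006]
 [-0.009 -0.003 -1.   ]]
cam in tool [ 0.0761524   0.00227444 -0.14464845] [[ 0.002  1.    -0.002]
 [-0.966  0.002 -0.257]
 [-0.257  0.003  0.966]] [[366.9145508    0.         280.99182675]
 [  0.         366.9145508  214.71748286]
 [  0.           0.           1.        ]]
nut_grip [(array([0.582, 0.045, 0.142]), 0.62)]
vessel [(array([0.641, 0.05 , 0.111]), 0.93)]
rest_pad [(array([0.538, 0.039, 0.044]), 0.53)]
```

View pics/w1.png

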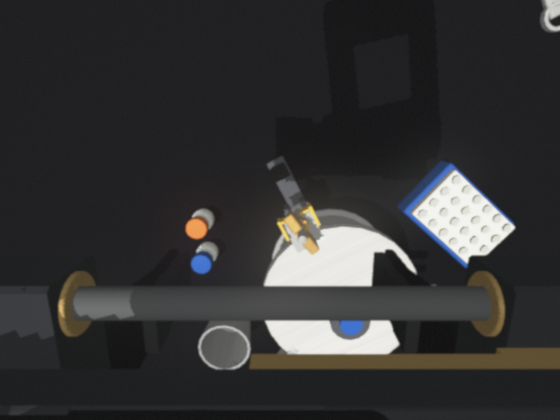

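The nut shows at about (298,228), the rest bracket at (285,180), the keeper in yellow around it, and the vials at (197,228) and (202,262). I'll zoom in here and fit the geometry.

```bash
cat >> h.py <<'E'
def ray(d,px,z):
    c=-d['R'].T@d['t']; v=d['R'].T@np.linalg.solve(d['camera_matrix'],[px[0],px[1],1.]); return c+v*(z-c[2])/v[2]
E
python3 - <<'E'
from h import *
d=snap('wrist')
f=d['frame'][:,:,::-1]
cv2.imwrite('pics/w1c.png',cv2.resize(f[140:280,240:400],None,fx=4.9,fy=4.2,interpolation=cv2.INTER_CUBIC)[:590,:790])
print(ray(d,(298,225),.145),ray(d,(351,322),.122))
m=finder.outline_of('wrist','nut_grip')
for r in m[:2]:
    ys,xs=np.nonzero(r['pixels']); print(r['confidence'],xs.mean(),ys.mean(),xs.min(),xs.max(),ys.min(),ys.max())
E
```

```text
[0.57499396 0.04939167 0.145     ] [0.70133097 0.06565364 0.122     ]
0.55 298.88426763110306 233.35985533453888 281 316 215 257
```

View pics/w1c.png

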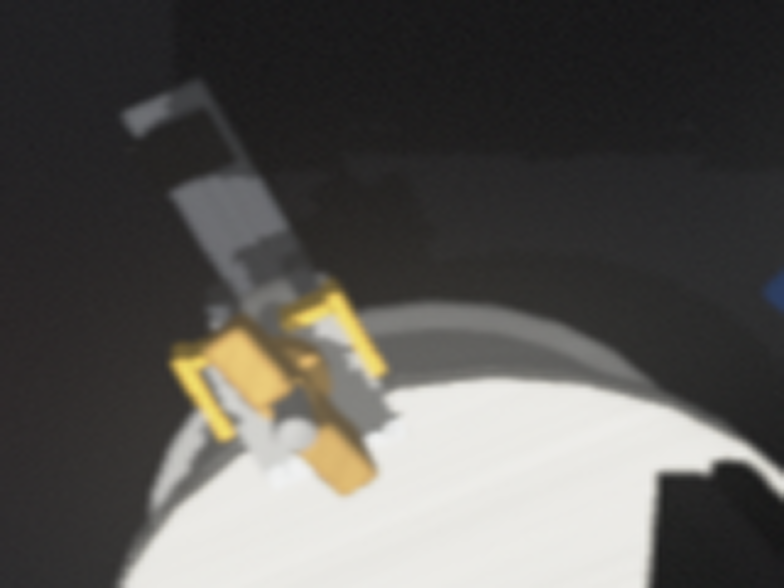

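The crop shows the wing ends at (222,338) and (362,483), the yellow keeper sides at (340,290)-(380,375) and (180,355)-(225,435), and a clean lid edge arc. Next I'll compute positions from these.

```bash
python3 - <<'E'
from h import *
from scipy.optimize import least_squares
d=snap('wrist')
P=lambda u,v,z: ray(d,(240+u/4.9,140+v/4.2),z)
w1,w2=P(222,338,.1435),P(362,483,.1435); print('wing',w1,w2,np.linalg.norm(w2-w1),(w1+w2)/2,np.degrees(np.arctan2(*(w2-w1)[[1,0]])))
e=np.array([P(u,v,.108)[:2] for u,v in [(130,570),(185,500),(430,385),(500,378),(600,385),(670,402),(740,440)]])
r=least_squares(lambda c:np.linalg.norm(e-c,axis=1)-.086,[.68,.06]); print('centre',r.x,r.fun*1e3)
n=(w1+w2)[:2]/2; v=r.x-n; print('n->c dist',np.linalg.norm(v),'yaw',np.degrees(np.arctan2(v[1],v[0])))
a=P(340,290,.113),P(380,375,.113);b=P(180,355,.113),P(225,435,.113)
for p,q in (a,b): print('keeper',p,q,np.degrees(np.arctan2(*(q-p)[[1,0]])))
re=(P(125,118,.04)+P(200,82,.04))/2; print('bracket end',re, np.degrees(np.arctan2(*(n-re[:2])[::-1])))
E
```

```text
wing [0.56630268 0.04147575 0.1435    ] [0.60687931 0.05542656 0.1435    ] 0.04290790284748082 [0.58659099 0.04845115 0.1435    ] 18.97368215947729
centre [0.68623321 0.0619548 ] [ 0.28230925  0.01241712 -0.53282135 -0.22841796  0.20803478  0.71981852
 -0.28846418]
n->c dist 0.10055306839171732 yaw 7.717781281349245
keeper [0.57162813 0.06518027 0.113     ] [0.59423812 0.06625559 0.113     ] 2.7229013979151997
keeper [0.57580584 0.02940366 0.113     ] [0.59788679 0.03134361 0.113     ] 5.0208963171422445
bracket end [0.5259575  0.04206795 0.04      ] 6.009684549169007
```

The manual's scale: turns go in shares of 90 degrees. Converting my numbers, 56 degrees is 0.6222.

play_rows:
  motion:
    - [[-0.028, 0.0233, 0, 0, 0, 0.0778], [-0.028, 0.0233, 0, 0, 0, 0.1556], [-0.028, 0.0233, 0, 0, 0, 0.2333], [-0.028, 0.0233, 0, 0, 0, 0.3111], [-0.028, 0.0233, 0, 0, 0, 0.3889], [-0.028, 0.0233, 0, 0, 0, 0.4667], [-0.028, 0.0233, 0, 0, 0, 0.5444], [-0.028, 0.0233, 0, 0, 0, 0.6222]]
  fingers: 0.05

```text
time_s: 3.65
position: [0.5797, 0.0582, 0.3195]
tcp_rot: [[-0.245, 0.97, -0.001], [0.97, 0.245, 0.0], [0.0, -0.001, -1.0]]
force: [1.2, -0.1, -0.2]
opening: 0.591
grasp_force: 0.0
```

To row units: 56 degrees is 0.6222.

play_rows:
  motion:
    - [[0, 0, 0.08, 0, 0, 0.0778], [0, 0, 0.08, 0, 0, 0.1556], [0, 0, 0.08, 0, 0, 0.2333], [0, 0, 0.08, 0, 0, 0.3111], [0, 0, 0.08, 0, 0, 0.3889], [0, 0, 0.08, 0, 0, 0.4667], [0, 0, 0.08, 0, 0, 0.5444], [0, 0, 0.08, 0, 0, 0.6222]]

```text
time_s: 4.32
position: [0.5797, 0.0582, 0.2395]
tcp_rot: [[0.667, 0.745, -0.001], [0.745, -0.667, 0.0], [-0.0, -0.001, -1.0]]
force: [0.1, -0.0, 0.9]
opening: 0.575
grasp_force: 0.0
```

To row units: 29 degrees is 0.3222.

play_rows:
  motion:
    - [[0, 0, 0, 0, 0, 0.0778], [0, 0, 0, 0, 0, 0.1556], [0, 0, 0, 0, 0, 0.2333], [0, 0, 0, 0, 0, 0.3111], [0, 0, 0, 0, 0, 0.3222], [0, 0, 0, 0, 0, 0.3222]]

```text
time_s: 4.82
position: [0.58, 0.0577, 0.2396]
tcp_rot: [[0.942, 0.335, -0.0], [0.335, -0.942, 0.0], [-0.0, -0.0, -1.0]]
force: [-0.5, 0.4, 0.7]
opening: 0.575
grasp_force: 0.0
```

```bash
python3 - <<'E'
from h import *
s=bot.read_state(); print(s['time_s'],s['position'].round(4),s['tcp_rot'].round(4),s['joint_positions'].round(1),s['force'].round(2),s['opening'])
R=s['tcp_rot'];print(np.degrees(np.arctan2(R[1,1],R[0,1])), R.T@(np.array([.5866,.0485,.138])-s['position']))
d=snap('wrist','w2.png')
E
```

```text
4.8167 [0.58   0.0577 0.2396] [[ 9.421e-01  3.354e-01 -4.000e-04]
 [ 3.354e-01 -9.421e-01  1.000e-04]
 [-3.000e-04 -3.000e-04 -1.000e+00]] [-5.3 27.  88.3  0.  64.8 65.1] [-0.5   0.41  0.68] 0.5747898022265403
-70.40312929834022 [0.00314485 0.01087764 0.10160833]
```

View pics/w2.png

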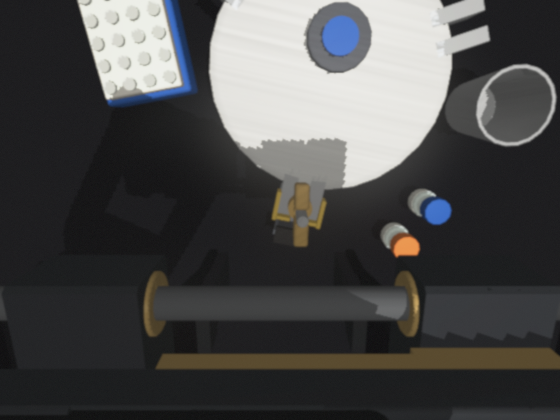

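The wings are now vertical in the image, from (301,183) to (301,246), so they line up with tool x. I'll re-measure from this second viewpoint.

```bash
python3 - <<'E'
from h import *
from scipy.optimize import least_squares
d=snap('wrist'); f=d['frame'].astype(int)
P=lambda u,v,z: ray(d,(u,v),z)
w1,w2=P(302,183,.1435),P(300.5,246,.1435); print('wing',w1,w2,np.linalg.norm(w2-w1),(w1+w2)/2,np.degrees(np.arctan2(*(w1-w2)[[1,0]])))
# lid edge by brightness, radial from plug
c0=proj(d,[.6862,.062,.108]); g=f.min(2); E=[]
for a in np.radians(np.r_[-20:60:4,120:170:4]):
    u=c0[0]+np.cos(a)*np.arange(80,170);v=c0[1]+np.sin(a)*np.arange(80,170)
    k=(u>=0)&(u<559)&(v>=0)&(v<419); x=g[v[k].astype(int),u[k].astype(int)]
    i=np.argmin(np.diff(x.astype(float))); E.append(P(u[k][i]+.5,v[k][i]+.5,.108)[:2])
E=np.array(E); r=least_squares(lambda c:np.linalg.norm(E-c,axis=1)-.086,[.68,.06],loss='soft_l1',f_scale=.0005); print('centre',r.x,(np.linalg.norm(E-r.x,axis=1)-.086).round(4)*1e3)
n=((w1+w2)/2)[:2]; v=r.x-n; print(np.linalg.norm(v),np.degrees(np.arctan2(v[1],v[0])))
# nut pixel extents
hsv=cv2.cvtColor(d['frame'],cv2.COLOR_RGB2HSV); 
b=cv2.resize(d['frame'][160:270,240:360,::-1],None,fx=5,fy=5,interpolation=cv2.INTER_CUBIC); cv2.imwrite('pics/w2c.png',b)
E
```

```text
wing [0.61129723 0.05367348 0.1435    ] [0.56925032 0.03911656 0.1435    ] 0.04449546404782153 [0.59027378 0.04639502 0.1435    ] 19.0961883229272
centre [0.68948186 0.05924148] [ -2.4  -2.1  24.4  -1.5  -1.3  -1.1  -0.2  -0.9  -0.1  -0.1  -0.2   0.4
   0.1  -0.9  -0.5   0.6   0.9   1.2   1.4  -0.    0.4   0.5 -20.3  -0.1
  -3.7  -2.9   0.1  -0.6  -0.6   0.1  -0.1  -0.2  -1.2]
0.10003636817707019 7.378177367809161
```

View pics/w2c.png

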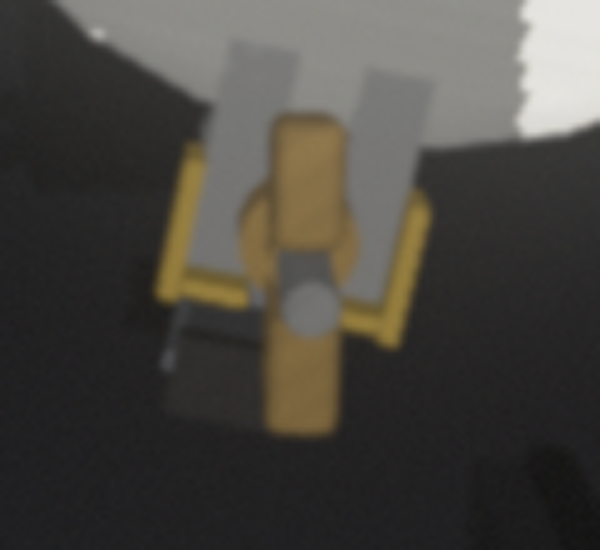

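play_rows:
  motion:
    - [[0.0045, 0.0125, 0, 0, 0, 0], [0.0045, 0.0125, 0.03, 0, 0, 0], [0.0045, 0.0125, 0.06, 0, 0, 0], [0.0045, 0.0125, 0.08, 0, 0, 0], [0.0045, 0.0125, 0.095, 0, 0, 0], [0.0045, 0.0125, 0.1015, 0, 0, 0], [0.0045, 0.0125, 0.1015, 0, 0, 0], [0.0045, 0.0125, 0.1015, 0, 0, 0]]

```text
time_s: 5.58
position: [0.5898, 0.0456, 0.1382]
tcp_rot: [[0.943, 0.332, 0.001], [0.332, -0.943, -0.0], [0.001, 0.0, -1.0]]
force: [0.1, 0.3, 0.6]
opening: 0.578
grasp_force: 0.0
```

play_rows:
  motion:
    - [[0, 0, 0, 0, 0, 0], [0, 0, 0, 0, 0, 0]]
  fingers: 0.02

```text
time_s: 5.75
position: [0.5902, 0.0459, 0.1394]
tcp_rot: [[0.943, 0.332, 0.003], [0.332, -0.943, -0.0], [0.003, 0.001, -1.0]]
force: [0.2, -0.3, -0.2]
opening: 0.492
grasp_force: 0.0
```

```bash
python3 - <<'E'
from h import *
s=bot.read_state(); print(s['time_s'],s['position'].round(4),s['joint_positions'].round(1),s['force'].round(2),s['moment'].round(2),s['opening'],s['grasp_force'])
snap('wrist','w3.png')
E
```

```text
5.75 [0.5902 0.0459 0.1394] [-6.4 35.  92.2 -0.  52.6 64.3] [ 0.19 -0.25 -0.23] [-0.08  0.11  0.  ] 0.49245030629722025 0.0
```

View pics/w3.png

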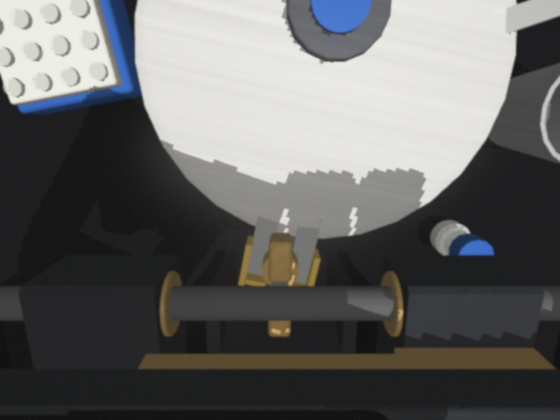

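The nut is centred between the fingers at column 281, with the wings spanning rows 233-335. I'm checking its offset along the wings.

```bash
python3 - <<'E'
from h import *
for i in range(2):
    d=snap('wrist'); s=bot.read_state()
    p,R=s['position'],s['tcp_rot']; c=-d['R'].T@d['t']
    print(p,s['opening'],'cam',R.T@(c-p),(d['R']@R).round(3).tolist())
z=.1435
w1,w2=ray(d,(280.5,233),z),ray(d,(280.5,335),z); print(w1,w2,np.linalg.norm(w1-w2),(w1+w2)/2, R.T@((w1+w2)/2-p))
f=d['frame']; print([tuple(f[r,280]) for r in range(226,242,2)],[tuple(f[r,280]) for r in range(326,342,2)])
E
```

```text
[0.58980404 0.04599957 0.13919734] 0.4133569141155424 cam [ 0.07240775  0.00017392 -0.14499719] [[-0.001, 1.0, -0.0], [-0.964, -0.001, -0.264], [-0.264, -0.0, 0.964]]
[0.58962016 0.04604197 0.13901255] 0.36858680180289416 cam [ 0.07239929  0.00015108 -0.14504525] [[-0.001, 1.0, -0.0], [-0.964, -0.001, -0.264], [-0.264, -0.0, 0.964]]
[0.61437056 0.0548063  0.1435    ] [0.57025553 0.03933904 0.1435    ] 0.04674796146898885 [0.59231305 0.04707267 0.1435    ] [ 2.88976140e-03 -7.53934366e-05 -4.48271899e-03]
[(np.uint8(134), np.uint8(133), np.uint8(129)), (np.uint8(132), np.uint8(132), np.uint8(127)), (np.uint8(135), np.uint8(134), np.uint8(129)), (np.uint8(108), np.uint8(101), np.uint8(91)), (np.uint8(89), np.uint8(76), np.uint8(55)), (np.uint8(90), np.uint8(76), np.uint8(54)), (np.uint8(90), np.uint8(77), np.uint8(55)), (np.uint8(94), np.uint8(79), np.uint8(54))] [(np.uint8(127), np.uint8(103), np.uint8(63)), (np.uint8(126), np.uint8(104), np.uint8(63)), (np.uint8(178), np.uint8(145), np.uint8(86)), (np.uint8(181), np.uint8(148), np.uint8(87)), (np.uint8(141), np.uint8(115), np.uint8(69)), (np.uint8(78), np.uint8(65), np.uint8(44)), (np.uint8(32), np.uint8(31), np.uint8(32)), (np.uint8(30), np.uint8(29), np.uint8(31))]
```

play_rows:
  motion:
    - [[0, 0, 0, 0, 0, 0], [0, 0, 0, 0, 0, 0], [0, 0, 0, 0, 0, 0], [0, 0, 0, 0, 0, 0], [0, 0, 0, 0, 0, 0], [0, 0, 0, 0, 0, 0]]
  fingers: 0.0

```text
time_s: 6.4
position: [0.5891, 0.0461, 0.1381]
tcp_rot: [[0.944, 0.331, 0.0], [0.331, -0.944, 0.0], [0.0, -0.0, -1.0]]
force: [-0.2, 0.9, 0.6]
opening: 0.112
grasp_force: 30.0
```

```bash
cat > st.py <<'E'
from h import *
s=bot.read_state(); R=s['tcp_rot']; ex=np.array([np.cos(.129),np.sin(.129),0]); ey=np.array([-ex[1],ex[0],0]); F=s['force']
print(round(s['time_s'],2),s['position'].round(4),'j',s['joint_positions'].round(1),'F vessel xyz',(F@ex).round(2),(F@ey).round(2),F[2].round(2),'M',s['moment'].round(2),'op',round(s['opening']*87,1),round(s['grasp_force'],1),'yaw',np.degrees(np.arctan2(R[1,0],R[0,0])).round(1),'z',R[:,2].round(3))
print('vessel -x in tool',(R.T@-ex).round(3),'rel nut', (s['position']-[.589,.047,0])@np.c_[ex,ey])
E
python3 st.py
```

```text
6.4 [0.5891 0.0461 0.1381] j [-6.4 35.1 92.2  0.  52.6 64.3] F vessel xyz -0.07 0.89 0.56 M [-0.02  0.18 -0.15] op 9.8 30.0 yaw 19.3 z [ 0.  0. -1.]
vessel -x in tool [-0.978 -0.207 -0.   ] rel nut [-2.22268133e-06 -9.03677586e-04]
```

To row units: -30 degrees is -0.3333.

play_rows:
  motion:
    - [[0, 0, -0.0002, 0, 0, -0.0556], [0, 0, -0.0004, 0, 0, -0.1111], [0, 0, -0.0005, 0, 0, -0.1667], [0, 0, -0.0007, 0, 0, -0.2222], [0, 0, -0.0009, 0, 0, -0.2778], [0, 0, -0.001, 0, 0, -0.3333], [0, 0, -0.001, 0, 0, -0.3333]]

```text
time_s: 6.98
position: [0.589, 0.0462, 0.1392]
tcp_rot: [[0.65, 0.76, -0.0], [0.76, -0.65, 0.0], [0.0, -0.0, -1.0]]
force: [-0.4, 1.2, 2.5]
opening: 0.109
grasp_force: 30.0
```

```bash
python3 st.py
```

```text
6.98 [0.589  0.0462 0.1392] j [-6.3 35.  92.2  0.  52.7 34.2] F vessel xyz -0.29 1.21 2.5 M [0.04 0.23 0.05] op 9.5 30.0 yaw 49.4 z [-0.  0. -1.]
vessel -x in tool [-0.743 -0.67   0.   ] rel nut [-5.66424552e-05 -8.11056651e-04]
```

To row units: -30 degrees is -0.3333.

play_rows:
  motion:
    - [[0, 0, -0.0002, 0, 0, -0.0556], [0, 0, -0.0004, 0, 0, -0.1111], [0, 0, -0.0005, 0, 0, -0.1667], [0, 0, -0.0007, 0, 0, -0.2222], [0, 0, -0.0009, 0, 0, -0.2778], [0, 0, -0.001, 0, 0, -0.3333], [0, 0, -0.001, 0, 0, -0.3333]]

```text
time_s: 7.57
position: [0.589, 0.0462, 0.1402]
tcp_rot: [[0.185, 0.983, -0.0], [0.983, -0.185, 0.0], [0.0, -0.0, -1.0]]
force: [0.1, 0.9, 1.9]
opening: 0.11
grasp_force: 30.0
```

```bash
python3 st.py
```

```text
7.57 [0.589  0.0462 0.1402] j [-6.3 35.  92.2  0.  52.9  4.3] F vessel xyz 0.24 0.85 1.93 M [0.09 0.13 0.03] op 9.6 30.0 yaw 79.3 z [-0.  0. -1.]
vessel -x in tool [-0.31  -0.951  0.   ] rel nut [-0.00013246 -0.00074247]
```

play_rows:
  motion:
    - [[-0.0003, -0.001, 0, 0, 0, 0], [-0.0006, -0.0019, 0, 0, 0, 0], [-0.0008, -0.0024, 0, 0, 0, 0], [-0.0008, -0.0024, 0, 0, 0, 0]]

```text
time_s: 7.9
position: [0.588, 0.046, 0.1404]
tcp_rot: [[0.186, 0.983, 0.004], [0.983, -0.186, 0.0], [0.001, 0.003, -1.0]]
force: [3.1, 3.2, -0.7]
opening: 0.115
grasp_force: 30.0
```

```bash
python3 st.py
```

```text
7.9 [0.588  0.046  0.1404] j [-6.4 34.8 92.5  0.1 52.5  4.3] F vessel xyz 3.47 2.78 -0.66 M [ 0.45 -0.73  0.03] op 10.0 30.0 yaw 79.3 z [ 0.004  0.    -1.   ]
vessel -x in tool [-0.311 -0.95  -0.004] rel nut [-0.00114291 -0.00082547]
```

play_rows:
  motion:
    - [[-0.0003, -0.001, 0, 0, 0, 0], [-0.0006, -0.002, 0, 0, 0, 0], [-0.0008, -0.0025, 0, 0, 0, 0], [-0.0008, -0.0025, 0, 0, 0, 0]]

```text
time_s: 8.23
position: [0.5866, 0.0458, 0.1405]
tcp_rot: [[0.186, 0.983, 0.007], [0.983, -0.186, 0.001], [0.002, 0.006, -1.0]]
force: [5.4, 3.6, -2.8]
opening: 0.111
grasp_force: 30.0
```

```bash
python3 st.py
```

```text
8.23 [0.5866 0.0458 0.1405] j [-6.5 34.7 92.8  0.1 52.2  4.2] F vessel xyz 5.78 2.88 -2.84 M [ 0.67 -1.29  0.08] op 9.6 30.0 yaw 79.3 z [ 0.007  0.001 -1.   ]
vessel -x in tool [-0.311 -0.95  -0.007] rel nut [-0.00253826 -0.00088354]
```

It's caught: 2.5 mm of travel at about 6 N. I'll turn on slowly while keeping this gentle preload.

To row units: -2.5 degrees is -0.0278.

play_rows:
  motion:
    - [[0, 0, -0.0001, 0, 0, -0.0278], [0, 0, -0.0002, 0, 0, -0.0556], [0, 0, -0.0003, 0, 0, -0.0833], [0, 0, -0.0004, 0, 0, -0.1111], [0, 0, -0.0004, 0, 0, -0.1389], [0, 0, -0.0005, 0, 0, -0.1667], [0, 0, -0.0006, 0, 0, -0.1944], [0, 0, -0.0007, 0, 0, -0.2222]]

```text
time_s: 8.9
position: [0.5865, 0.0458, 0.1411]
tcp_rot: [[-0.163, 0.987, 0.006], [0.987, 0.163, 0.001], [0.0, 0.006, -1.0]]
force: [6.2, 3.5, -2.2]
opening: 0.112
grasp_force: 30.0
```

```bash
python3 st.py
```

```text
8.9 [0.5865 0.0458 0.1411] j [ -6.5  34.6  92.8   0.1  52.3 -15.9] F vessel xyz 6.63 2.7 -2.24 M [ 0.68 -1.29 -0.12] op 9.7 30.0 yaw 99.4 z [ 0.006  0.001 -1.   ]
vessel -x in tool [ 0.034 -0.999 -0.006] rel nut [-0.00265877 -0.00085546]
```

To row units: -20 degrees is -0.2222.

play_rows:
  motion:
    - [[0, 0, -0.0001, 0, 0, -0.0278], [0, 0, -0.0002, 0, 0, -0.0556], [0, 0, -0.0003, 0, 0, -0.0833], [0, 0, -0.0004, 0, 0, -0.1111], [0, 0, -0.0004, 0, 0, -0.1389], [0, 0, -0.0005, 0, 0, -0.1667], [0, 0, -0.0006, 0, 0, -0.1944], [0, 0, -0.0007, 0, 0, -0.2222]]

```text
time_s: 9.57
position: [0.5864, 0.0458, 0.1418]
tcp_rot: [[-0.49, 0.872, 0.006], [0.872, 0.49, 0.001], [-0.002, 0.006, -1.0]]
force: [4.7, 3.6, -1.3]
opening: 0.111
grasp_force: 30.0
```

play_rows:
  motion:
    - [[0.0005, -0.0012, 0, 0, 0, 0], [0.0009, -0.0023, 0, 0, 0, 0], [0.0009, -0.0023, 0, 0, 0, 0]]

```text
time_s: 9.82
position: [0.585, 0.0456, 0.142]
tcp_rot: [[-0.488, 0.873, 0.009], [0.873, 0.488, 0.001], [-0.003, 0.008, -1.0]]
force: [7.8, 4.8, -3.4]
opening: 0.113
grasp_force: 30.0
```

```bash
python3 st.py
```

```text
9.82 [0.585  0.0456 0.142 ] j [ -6.5  34.4  93.1   0.2  52.  -35.8] F vessel xyz 8.34 3.81 -3.36 M [ 0.81 -1.65 -0.04] op 9.8 30.0 yaw 119.2 z [ 0.009  0.001 -1.   ]
vessel -x in tool [ 0.372 -0.928 -0.009] rel nut [-0.00409718 -0.00084423]
```

To row units: -3.7 degrees is -0.0411.

play_rows:
  motion:
    - [[0, 0, 0, -0.0156, -0.0067, 0], [0, 0, 0, -0.0311, -0.0122, 0], [0, 0, 0, -0.0411, -0.0167, 0], [0, 0, 0, -0.0411, -0.0167, 0]]

```text
time_s: 10.15
position: [0.5828, 0.0454, 0.1418]
tcp_rot: [[-0.488, 0.87, 0.073], [0.873, 0.488, 0.01], [-0.027, 0.069, -0.997]]
force: [5.2, 4.5, -2.7]
opening: 0.113
grasp_force: 30.0
```

```bash
python3 st.py
```

```text
10.15 [0.5828 0.0454 0.1418] j [ -7.   33.2  96.2   1.5  46.5 -37.2] F vessel xyz 5.74 3.75 -2.7 M [ 0.61 -0.77  0.01] op 9.8 30.0 yaw 119.2 z [ 0.073  0.01  -0.997]
vessel -x in tool [ 0.371 -0.926 -0.074] rel nut [-0.00635307 -0.0008222 ]
```

To row units: -2.5 degrees is -0.0278.

play_rows:
  motion:
    - [[0, 0, -0.0001, 0, 0, -0.0278], [0, 0, -0.0002, 0, 0, -0.0556], [0, 0, -0.0003, 0, 0, -0.0833], [0, 0, -0.0004, 0, 0, -0.1111], [0, 0, -0.0004, 0, 0, -0.1389], [0, 0, -0.0005, 0, 0, -0.1667], [0, 0, -0.0006, 0, 0, -0.1944], [0, 0, -0.0007, 0, 0, -0.2222]]

```text
time_s: 10.82
position: [0.5827, 0.0453, 0.1422]
tcp_rot: [[-0.757, 0.649, 0.072], [0.652, 0.759, 0.01], [-0.048, 0.054, -0.997]]
force: [4.8, 3.5, -0.2]
opening: 0.111
grasp_force: 30.0
```

```bash
python3 st.py
```

```text
10.82 [0.5827 0.0453 0.1422] j [ -7.   33.2  96.1   1.4  46.7 -57.3] F vessel xyz 5.18 2.82 -0.25 M [ 0.52 -0.72 -0.14] op 9.6 30.0 yaw 139.3 z [ 0.072  0.01  -0.997]
vessel -x in tool [ 0.667 -0.742 -0.072] rel nut [-0.00649201 -0.00082594]
```

To row units: -2.2 degrees is -0.0244.

play_rows:
  motion:
    - [[0.001, -0.0011, 0, -0.0078, -0.0078, 0], [0.002, -0.0022, 0, -0.0167, -0.0144, 0], [0.003, -0.0033, 0, -0.0244, -0.0222, 0], [0.003, -0.0033, 0, -0.0244, -0.0222, 0]]

```text
time_s: 11.15
position: [0.5802, 0.0449, 0.1425]
tcp_rot: [[-0.752, 0.647, 0.129], [0.654, 0.756, 0.016], [-0.087, 0.096, -0.992]]
force: [10.5, 5.9, -4.4]
opening: 0.111
grasp_force: 30.0
```

```bash
python3 st.py; python3 - <<'E'
from h import *
d=snap('side'); n=proj(d,[.589,.047,.115]).astype(int); print(n)
f=d['frame'][n[1]-25:n[1]+25,n[0]-30:n[0]+30,::-1]; cv2.imwrite('pics/s5.png',cv2.resize(f,None,fx=11,fy=11,interpolation=cv2.INTER_CUBIC))
E
```

```text
11.15 [0.5802 0.0449 0.1425] j [ -7.5  32.2  98.9   2.8  41.7 -58.7] F vessel xyz 11.19 4.46 -4.4 M [ 0.83 -1.09  0.09] op 9.7 30.0 yaw 139.0 z [ 0.129  0.016 -0.992]
vessel -x in tool [ 0.661 -0.739 -0.13 ] rel nut [-0.008953   -0.00092281]
[266 206]
```

View pics/s5.png

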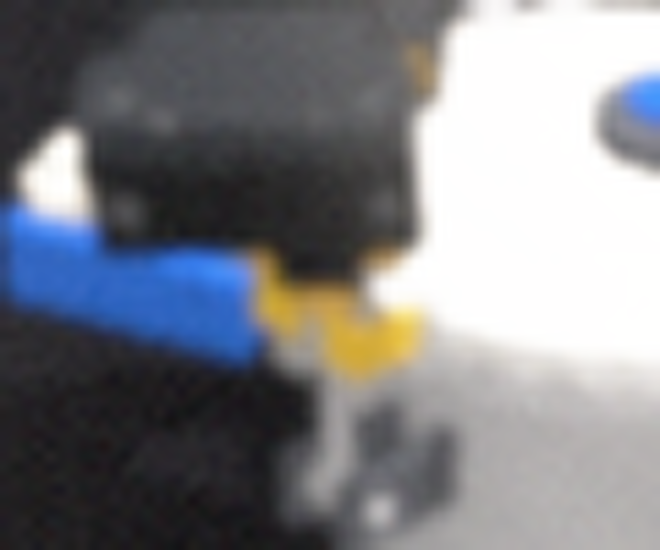

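The side crop shows the collar still behind the yellow lip at about (290,300), and the force reached 11 N, so it is caught. I'll back off and turn on.

To row units: 2.2 degrees is 0.0244.

play_rows:
  motion:
    - [[-0.001, 0.0011, 0, 0.0078, 0.0078, 0], [-0.002, 0.0022, 0, 0.0167, 0.0144, 0], [-0.003, 0.0033, 0, 0.0244, 0.0222, 0]]

```text
time_s: 11.45
position: [0.5821, 0.0452, 0.1423]
tcp_rot: [[-0.756, 0.65, 0.069], [0.652, 0.758, 0.009], [-0.047, 0.052, -0.998]]
force: [2.8, 1.4, -1.7]
opening: 0.112
grasp_force: 30.0
```

To row units: -20 degrees is -0.2222.

play_rows:
  motion:
    - [[0, 0, -0.0001, 0, 0, -0.0278], [0, 0, -0.0002, 0, 0, -0.0556], [0, 0, -0.0003, 0, 0, -0.0833], [0, 0, -0.0004, 0, 0, -0.1111], [0, 0, -0.0004, 0, 0, -0.1389], [0, 0, -0.0005, 0, 0, -0.1667], [0, 0, -0.0006, 0, 0, -0.1944], [0, 0, -0.0007, 0, 0, -0.2222]]

```text
time_s: 12.12
position: [0.5825, 0.0453, 0.143]
tcp_rot: [[-0.934, 0.351, 0.071], [0.353, 0.936, 0.009], [-0.063, 0.034, -0.997]]
force: [4.4, 3.2, -1.8]
opening: 0.11
grasp_force: 30.0
```

```bash
python3 st.py
```

```text
12.12 [0.5825 0.0453 0.143 ] j [ -7.   33.1  96.1   1.4  46.8 -77.3] F vessel xyz 4.75 2.66 -1.85 M [ 0.52 -0.75 -0.1 ] op 9.5 30.0 yaw 159.3 z [ 0.071  0.009 -0.997]
vessel -x in tool [ 0.88  -0.469 -0.072] rel nut [-0.00664657 -0.00084972]
```

To row units: -1.8 degrees is -0.02.

play_rows:
  motion:
    - [[0.0013, -0.0007, 0, -0.0056, -0.01, 0], [0.0027, -0.0014, 0, -0.01, -0.02, 0], [0.004, -0.0021, 0, -0.0156, -0.0289, 0], [0.004, -0.0021, 0, -0.0156, -0.0289, 0]]

```text
time_s: 12.45
position: [0.5799, 0.0448, 0.1432]
tcp_rot: [[-0.928, 0.351, 0.128], [0.356, 0.935, 0.016], [-0.114, 0.061, -0.992]]
force: [9.7, 5.4, -5.8]
opening: 0.11
grasp_force: 30.0
```

```bash
python3 st.py
```

```text
12.45 [0.5799 0.0448 0.1432] j [ -7.5  32.1  98.9   2.8  41.9 -78.8] F vessel xyz 10.27 4.1 -5.82 M [ 0.84 -1.12  0.02] op 9.6 30.0 yaw 159.0 z [ 0.128  0.016 -0.992]
vessel -x in tool [ 0.874 -0.468 -0.129] rel nut [-0.00926401 -0.00100002]
```

To row units: 2.6 degrees is 0.0289.

play_rows:
  motion:
    - [[-0.002, 0.001, 0, 0.0078, 0.0144, 0], [-0.004, 0.0021, 0, 0.0156, 0.0289, 0]]

```text
time_s: 12.62
position: [0.5818, 0.0452, 0.1431]
tcp_rot: [[-0.933, 0.353, 0.069], [0.354, 0.935, 0.009], [-0.061, 0.033, -0.998]]
force: [2.8, 2.4, -3.2]
opening: 0.113
grasp_force: 30.0
```

To row units: -20 degrees is -0.2222.

play_rows:
  motion:
    - [[0, 0, -0.0001, 0, 0, -0.0278], [0, 0, -0.0002, 0, 0, -0.0556], [0, 0, -0.0003, 0, 0, -0.0833], [0, 0, -0.0004, 0, 0, -0.1111], [0, 0, -0.0004, 0, 0, -0.1389], [0, 0, -0.0005, 0, 0, -0.1667], [0, 0, -0.0006, 0, 0, -0.1944], [0, 0, -0.0007, 0, 0, -0.2222]]

```text
time_s: 13.28
position: [0.5826, 0.0452, 0.1438]
tcp_rot: [[-0.997, 0.011, 0.072], [0.011, 1.0, 0.009], [-0.072, 0.01, -0.997]]
force: [4.2, 2.6, -3.9]
opening: 0.112
grasp_force: 30.0
```

```bash
python3 st.py
```

```text
13.28 [0.5826 0.0452 0.1438] j [ -7.   33.   96.1   1.4  46.9 -97.3] F vessel xyz 4.54 2.07 -3.88 M [ 0.52 -0.85 -0.14] op 9.7 30.0 yaw 179.3 z [ 0.072  0.009 -0.997]
vessel -x in tool [ 0.988 -0.139 -0.072] rel nut [-0.0066057  -0.00095214]
```

To row units: -3 degrees is -0.0333.

play_rows:
  motion:
    - [[0.0015, -0.0002, 0, -0.0011, -0.0111, 0], [0.003, -0.0004, 0, -0.0033, -0.0222, 0], [0.0045, -0.0006, 0, -0.0044, -0.0333, 0], [0.0045, -0.0006, 0, -0.0044, -0.0333, 0]]

```text
time_s: 13.62
position: [0.5764, 0.0443, 0.1443]
tcp_rot: [[-0.992, 0.011, 0.122], [0.013, 1.0, 0.015], [-0.122, 0.016, -0.992]]
force: [0.0, 1.4, 3.6]
opening: 0.114
grasp_force: 30.0
```

```bash
python3 st.py
```

```text
13.62 [0.5764 0.0443 0.1443] j [ -7.6  31.9  99.1   2.6  42.2 -98.7] F vessel xyz 0.19 1.43 3.63 M [ 0.28 -0.28  0.01] op 9.9 30.0 yaw 179.3 z [ 0.122  0.015 -0.992]
vessel -x in tool [ 0.983 -0.139 -0.123] rel nut [-0.01287841 -0.00104221]
```

It passed, with force near 0. Step 1 wants the bolt upright, so I'll turn slightly further here, bring it back upright for a moment, then swing out.

To row units: -15 degrees is -0.1667.

play_rows:
  motion:
    - [[0, 0, -0.0001, 0, 0, -0.0333], [0, 0, -0.0002, 0, 0, -0.0667], [0, 0, -0.0003, 0, 0, -0.1], [0, 0, -0.0004, 0, 0, -0.1333], [0, 0, -0.0005, 0, 0, -0.1667], [0, 0, -0.0005, 0, 0, -0.1667]]

```text
time_s: 14.12
position: [0.577, 0.0444, 0.1446]
tcp_rot: [[-0.961, -0.247, 0.122], [-0.247, 0.969, 0.015], [-0.122, -0.016, -0.992]]
force: [1.8, 2.5, 3.8]
opening: 0.104
grasp_force: 30.0
```

```bash
python3 st.py; python3 - <<'E'
from h import *
s=bot.read_state();R=s['tcp_rot'];ex=np.array([np.cos(.129),np.sin(.129),0]); ey=np.array([-ex[1],ex[0],0])
t=np.array([.589,.0463,.1443]); print('shift',(R.T@(t-s['position'])).round(4),'ey',(R.T@ey).round(3),'tilt',np.degrees(np.arcsin(R[:,2]@ex)))
E
```

```text
14.12 [0.577  0.0444 0.1446] j [  -7.6   31.9   99.     2.6   42.3 -113.8] F vessel xyz 2.14 2.19 3.79 M [ 0.44 -0.29 -0.  ] op 9.0 30.0 yaw -165.6 z [ 0.122  0.015 -0.992]
vessel -x in tool [ 0.985  0.12  -0.123] rel nut [-0.01221546 -0.00098735]
shift [-0.0119 -0.0012  0.0018] ey [-0.121  0.993 -0.001] tilt 7.050360115898089
```

To row units: 7 degrees is 0.0778.

play_rows:
  motion:
    - [[-0.003, -0.0003, 0.0004, -0.0022, 0.02, 0], [-0.006, -0.0006, 0.0009, -0.0044, 0.0389, 0], [-0.009, -0.0009, 0.0013, -0.0067, 0.0578, 0], [-0.0119, -0.0012, 0.0018, -0.01, 0.0778, 0], [-0.0119, -0.0012, 0.0018, -0.01, 0.0778, 0], [-0.0119, -0.0012, 0.0018, -0.01, 0.0778, 0], [-0.0119, -0.0012, 0.0018, -0.01, 0.0778, 0]]

```text
time_s: 14.7
position: [0.5885, 0.046, 0.144]
tcp_rot: [[-0.969, -0.247, -0.0], [-0.247, 0.969, -0.0], [0.0, -0.0, -1.0]]
force: [0.4, 0.7, 3.4]
opening: 0.111
grasp_force: 30.0
```

```bash
python3 st.py
```

```text
14.7 [0.5885 0.046  0.144 ] j [  -6.4   34.6   92.1   -0.    53.3 -110.7] F vessel xyz 0.46 0.62 3.37 M [ 0.16 -0.11  0.01] op 9.6 30.0 yaw -165.7 z [-0. -0. -1.]
vessel -x in tool [0.993 0.121 0.   ] rel nut [-0.00058562 -0.00094359]
```

To row units: -12 degrees is -0.1333.

play_rows:
  motion:
    - [[0.0047, 0.0006, 0.0001, 0.0033, -0.0311, 0], [0.0093, 0.0011, 0.0005, 0.0067, -0.0556, 0], [0.014, 0.0017, 0.0011, 0.0089, -0.0778, 0], [0.0186, 0.0023, 0.0019, 0.0122, -0.1, 0], [0.023, 0.0028, 0.003, 0.0144, -0.1167, 0], [0.0276, 0.0034, 0.0042, 0.0156, -0.1333, 0], [0.0276, 0.0034, 0.0042, 0.0156, -0.1333, 0]]

```text
time_s: 15.28
position: [0.5624, 0.0424, 0.141]
tcp_rot: [[-0.946, -0.244, 0.214], [-0.244, 0.969, 0.027], [-0.214, -0.026, -0.977]]
force: [3.4, 0.5, 2.0]
opening: 0.115
grasp_force: 30.2
```

```bash
python3 st.py
```

```text
15.28 [0.5624 0.0424 0.141 ] j [  -8.8   30.3  105.2    6.3   32.7 -118.1] F vessel xyz 3.41 0.04 1.99 M [ 0.12 -0.72  0.02] op 10.0 30.2 yaw -165.6 z [ 0.214  0.027 -0.977]
vessel -x in tool [ 0.969  0.117 -0.215] rel nut [-0.02695748 -0.00111697]
```

play_rows:
  motion:
    - [[0.0046, 0.0005, 0.0007, 0, 0, 0], [0.0092, 0.0011, 0.0014, 0, 0, 0], [0.0138, 0.0016, 0.0023, 0, 0, 0], [0.0183, 0.0022, 0.0036, 0, 0, 0], [0.0228, 0.0028, 0.005, 0, 0, 0], [0.0273, 0.0033, 0.0064, 0, 0, 0], [0.0273, 0.0033, 0.0064, 0, 0, 0], [0.0273, 0.0033, 0.0064, 0, 0, 0]]

```text
time_s: 15.95
position: [0.5378, 0.0387, 0.1292]
tcp_rot: [[-0.946, -0.244, 0.212], [-0.244, 0.969, 0.027], [-0.212, -0.027, -0.977]]
force: [1.0, 1.2, 7.9]
opening: 0.109
grasp_force: 37.6
```

```bash
python3 st.py
```

```text
15.95 [0.5378 0.0387 0.1292] j [  -9.7   30.2  109.1    7.3   29.  -120.1] F vessel xyz 1.18 1.07 7.91 M [-0.08 -0.97 -0.06] op 9.5 37.6 yaw -165.5 z [ 0.212  0.027 -0.977]
vessel -x in tool [ 0.97   0.118 -0.214] rel nut [-0.0518673  -0.00160747]
```

play_rows:
  motion:
    - [[0.0042, 0.0005, 0.002, 0, 0, 0], [0.0085, 0.001, 0.004, 0, 0, 0], [0.0125, 0.0015, 0.0063, 0, 0, 0], [0.0165, 0.002, 0.0087, 0, 0, 0], [0.0203, 0.0025, 0.0115, 0, 0, 0], [0.024, 0.0029, 0.0144, 0, 0, 0], [0.0275, 0.0034, 0.0175, 0, 0, 0], [0.0309, 0.0038, 0.0206, 0, 0, 0]]

```text
time_s: 16.62
position: [0.5104, 0.0352, 0.1016]
tcp_rot: [[-0.947, -0.244, 0.209], [-0.244, 0.969, 0.027], [-0.209, -0.026, -0.977]]
force: [0.1, -1.5, 6.9]
opening: 0.113
grasp_force: 32.8
```

```bash
python3 st.py
```

```text
16.62 [0.5104 0.0352 0.1016] j [ -10.8   32.1  113.9    9.8   22.7 -123.7] F vessel xyz -0.13 -1.46 6.86 M [-0.44 -0.52 -0.33] op 9.9 32.8 yaw -165.6 z [ 0.209  0.027 -0.977]
vessel -x in tool [ 0.97   0.117 -0.211] rel nut [-0.07945011 -0.00156432]
```

To row units: 8 degrees is 0.0889.

play_rows:
  motion:
    - [[0.0032, 0.0004, 0.0034, -0.0011, 0.0111, 0], [0.0063, 0.0008, 0.007, -0.0022, 0.0222, 0], [0.009, 0.0012, 0.0107, -0.0044, 0.0333, 0], [0.0117, 0.0015, 0.0145, -0.0056, 0.0444, 0], [0.0142, 0.0018, 0.0186, -0.0067, 0.0556, 0], [0.0166, 0.002, 0.0227, -0.0078, 0.0667, 0], [0.0186, 0.0023, 0.027, -0.01, 0.0778, 0], [0.0204, 0.0025, 0.0312, -0.0111, 0.0889, 0]]

```text
time_s: 17.28
position: [0.4988, 0.0335, 0.0667]
tcp_rot: [[-0.967, -0.245, 0.073], [-0.245, 0.969, 0.009], [-0.073, -0.009, -0.997]]
force: [3.4, 0.1, 4.9]
opening: 0.123
grasp_force: 30.2
```

```bash
python3 st.py; python3 - <<'E'
from h import *
snap('side','s6.png')
E
```

```text
17.28 [0.4988 0.0335 0.0667] j [  -9.7   36.7  110.8    2.6   28.5 -116.2] F vessel xyz 3.35 -0.34 4.85 M [-0.21 -1.1  -0.48] op 10.7 30.2 yaw -165.8 z [ 0.073  0.009 -0.997]
vessel -x in tool [ 0.99   0.119 -0.074] rel nut [-0.09114769 -0.00177824]
```

View pics/s6.png

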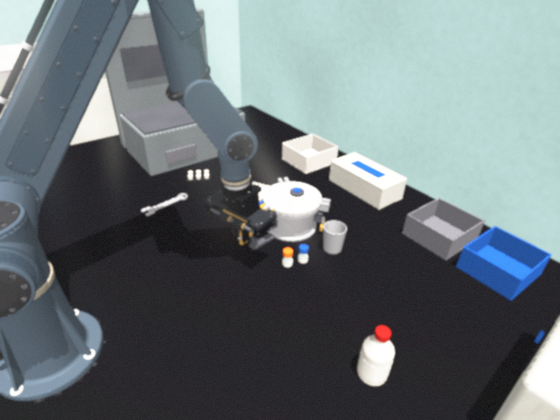

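play_rows:
  motion:
    - [[0.0005, 0, 0.0023, 0, 0, 0], [0.001, 0.0001, 0.0047, 0, 0, 0], [0.0014, 0.0001, 0.007, 0, 0, 0], [0.0019, 0.0002, 0.0093, 0, 0, 0], [0.0019, 0.0002, 0.0093, 0, 0, 0]]

```text
time_s: 17.75
position: [0.4977, 0.0334, 0.058]
tcp_rot: [[-0.966, -0.247, 0.075], [-0.247, 0.969, 0.009], [-0.075, -0.009, -0.997]]
force: [4.8, -1.5, 10.4]
opening: 0.119
grasp_force: 29.8
```

```bash
python3 st.py
```

```text
17.75 [0.4977 0.0334 0.058 ] j [  -9.8   37.6  111.2    2.8   27.  -116.5] F vessel xyz 4.6 -2.06 10.43 M [-0.31 -1.06 -0.45] op 10.3 29.8 yaw -165.7 z [ 0.075  0.009 -0.997]
vessel -x in tool [ 0.99   0.12  -0.076] rel nut [-0.0923214  -0.00170057]
```

play_rows:
  motion:
    - [[0, 0, 0, 0, 0, 0], [0, 0, 0, 0, 0, 0], [0, 0, 0, 0, 0, 0], [0, 0, -0.02, 0, 0, 0], [0, 0, -0.05, 0, 0, 0], [0, 0, -0.08, 0, 0, 0], [0, 0, -0.11, 0, 0, 0], [0, 0, -0.11, 0, 0, 0]]
  fingers: 0.04

```text
time_s: 18.42
position: [0.4878, 0.0332, 0.17]
tcp_rot: [[-0.966, -0.249, 0.072], [-0.249, 0.968, 0.01], [-0.073, -0.009, -0.997]]
force: [1.4, 0.2, 0.7]
opening: 0.457
grasp_force: 0.0
```

```bash
python3 st.py; python3 - <<'E'
from h import *
d=snap('side'); n=proj(d,[.52,.038,.055]).astype(int)
a=cv2.resize(d['frame'][n[1]-35:n[1]+35,n[0]-50:n[0]+50,::-1],None,fx=5,fy=5,interpolation=cv2.INTER_CUBIC)
d=snap('scene'); n2=proj(d,[.52,.038,.055]).astype(int); print(n,n2)
b=cv2.resize(d['frame'][n2[1]-35:n2[1]+35,n2[0]-28:n2[0]+28,::-1],None,fx=5,fy=5,interpolation=cv2.INTER_CUBIC)
cv2.imwrite('pics/s7.png',np.hstack([a,b]))
print([(np.round(r['at'],3),round(r['confidence'],2)) for c in('side','scene') for r in finder.recognise(c,'nut_grip')[:2]])
E
```

```text
18.42 [0.4878 0.0332 0.17  ] j [ -10.    24.7  108.3    1.9   43.  -115.8] F vessel xyz 1.41 0.03 0.72 M [0.   0.02 0.04] op 39.7 0.0 yaw -165.5 z [ 0.072  0.01  -0.997]
vessel -x in tool [ 0.99   0.122 -0.073] rel nut [-0.1021507  -0.00068852]
[247 233] [292 192]
[(array([0.504, 0.032, 0.057]), 0.47), (array([0.515, 0.034, 0.056]), 0.55)]
```

View pics/s7.png

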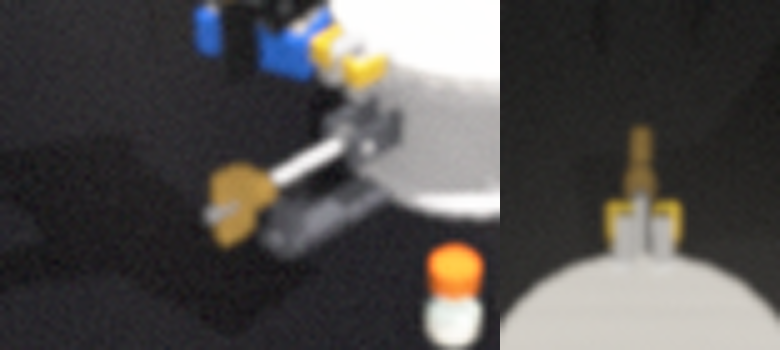

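The bolt lies nearly level, with the brass nut at (240,200) in the left crop, still a little above the pad. I'll close the fingers and press down gently on the wing.

To row units: 4.2 degrees is 0.0467.

play_rows:
  motion:
    - [[-0.0097, -0.001, 0, -0.0056, 0.0467, 0], [-0.0097, -0.001, 0, -0.0056, 0.0467, 0], [-0.0097, -0.001, 0.01, -0.0056, 0.0467, 0], [-0.0097, -0.001, 0.03, -0.0056, 0.0467, 0], [-0.0097, -0.001, 0.045, -0.0056, 0.0467, 0], [-0.0097, -0.001, 0.0508, -0.0056, 0.0467, 0], [-0.0097, -0.001, 0.0508, -0.0056, 0.0467, 0], [-0.0097, -0.001, 0.0508, -0.0056, 0.0467, 0]]
  fingers: 0.0

```text
time_s: 19.28
position: [0.4997, 0.0351, 0.1158]
tcp_rot: [[-0.969, -0.248, -0.007], [-0.248, 0.969, 0.001], [0.006, 0.003, -1.0]]
force: [0.6, -0.7, 1.4]
opening: 0.019
grasp_force: 0.0
```

```bash
python3 st.py
```

```text
19.28 [0.4997 0.0351 0.1158] j [  -8.8   32.2  105.8    0.    42.4 -113.2] F vessel xyz 0.49 -0.74 1.43 M [ 0.05  0.03 -0.  ] op 1.7 0.0 yaw -165.6 z [-0.007  0.001 -1.   ]
vessel -x in tool [0.993 0.121 0.006] rel nut [-0.0901223  -0.00029342]
```

Descend slowly.

play_rows:
  motion:
    - [[0, 0, 0.004, 0, 0, 0], [0, 0, 0.008, 0, 0, 0], [0, 0, 0.012, 0, 0, 0], [0, 0, 0.015, 0, 0, 0], [0, 0, 0.017, 0, 0, 0], [0, 0, 0.019, 0, 0, 0], [0, 0, 0.019, 0, 0, 0]]

```text
time_s: 19.87
position: [0.5004, 0.0351, 0.0972]
tcp_rot: [[-0.969, -0.248, -0.005], [-0.248, 0.969, 0.001], [0.005, 0.002, -1.0]]
force: [-0.1, 0.1, -0.5]
opening: 0.004
grasp_force: 0.0
```

play_rows:
  motion:
    - [[0, 0, 0.001, 0, 0, 0], [0, 0, 0.002, 0, 0, 0], [0, 0, 0.003, 0, 0, 0], [0, 0, 0.003, 0, 0, 0]]

```text
time_s: 20.2
position: [0.5006, 0.0351, 0.0945]
tcp_rot: [[-0.969, -0.248, -0.005], [-0.248, 0.969, 0.001], [0.004, 0.002, -1.0]]
force: [-0.0, -0.8, 0.9]
opening: 0.003
grasp_force: 0.0
```

play_rows:
  motion:
    - [[0, 0, 0.001, 0, 0, 0], [0, 0, 0.002, 0, 0, 0], [0, 0, 0.003, 0, 0, 0], [0, 0, 0.003, 0, 0, 0]]

```text
time_s: 20.53
position: [0.5005, 0.0351, 0.0914]
tcp_rot: [[-0.969, -0.248, -0.005], [-0.248, 0.969, 0.001], [0.004, 0.002, -1.0]]
force: [-0.4, 1.2, -0.1]
opening: 0.006
grasp_force: 0.0
```

play_rows:
  motion:
    - [[0, 0, 0.001, 0, 0, 0], [0, 0, 0.002, 0, 0, 0], [0, 0, 0.002, 0, 0, 0]]

```text
time_s: 20.78
position: [0.5006, 0.035, 0.0896]
tcp_rot: [[-0.969, -0.248, -0.004], [-0.248, 0.969, 0.001], [0.004, 0.002, -1.0]]
force: [-0.3, -0.4, 2.2]
opening: 0.007
grasp_force: 0.8
```

```bash
python3 st.py
```

```text
20.78 [0.5006 0.035  0.0896] j [  -8.8   35.   106.7    0.    38.6 -113.2] F vessel xyz -0.38 -0.33 2.24 M [ 0.07  0.05 -0.02] op 0.6 0.8 yaw -165.6 z [-0.004  0.001 -1.   ]
vessel -x in tool [0.993 0.121 0.004] rel nut [-0.08919211 -0.00048083]
```

play_rows:
  motion:
    - [[0, 0, 0.0005, 0, 0, 0], [0, 0, 0.001, 0, 0, 0], [0, 0, 0.0015, 0, 0, 0], [0, 0, 0.0015, 0, 0, 0]]

```text
time_s: 21.12
position: [0.5006, 0.035, 0.0887]
tcp_rot: [[-0.969, -0.248, -0.004], [-0.248, 0.969, 0.001], [0.004, 0.002, -1.0]]
force: [-1.2, 1.0, 8.2]
opening: 0.005
grasp_force: 3.8
```

play_rows:
  motion:
    - [[0, 0, 0.0005, 0, 0, 0], [0, 0, 0.001, 0, 0, 0], [0, 0, 0.001, 0, 0, 0]]

```text
time_s: 21.37
position: [0.5005, 0.035, 0.0882]
tcp_rot: [[-0.969, -0.248, -0.004], [-0.248, 0.969, 0.001], [0.004, 0.002, -1.0]]
force: [-2.5, -1.2, 12.3]
opening: 0.003
grasp_force: 6.0
```

play_rows:
  motion:
    - [[0, 0, 0.0003, 0, 0, 0], [0, 0, 0.0006, 0, 0, 0], [0, 0, 0.0009, 0, 0, 0], [0, 0, 0.0009, 0, 0, 0]]

```text
time_s: 21.7
position: [0.5004, 0.035, 0.0878]
tcp_rot: [[-0.969, -0.248, -0.004], [-0.249, 0.969, 0.001], [0.004, 0.002, -1.0]]
force: [-3.2, -0.8, 16.5]
opening: 0.003
grasp_force: 8.0
```

play_rows:
  motion:
    - [[0, 0, -0.002, 0, 0, 0], [0, 0, -0.005, 0, 0, 0], [0, 0, -0.02, 0, 0, 0], [0, 0, -0.05, 0, 0, 0], [0, 0, -0.08, 0, 0, 0], [0, 0, -0.11, 0, 0, 0], [0, 0, -0.13, 0, 0, 0], [0, 0, -0.13, 0, 0, 0]]

```text
time_s: 22.37
position: [0.5039, 0.0346, 0.2202]
tcp_rot: [[-0.969, -0.248, 0.005], [-0.248, 0.969, -0.0], [-0.004, -0.002, -1.0]]
force: [0.7, -0.1, -0.5]
opening: 0.003
grasp_force: 0.0
```

play_rows:
  motion:
    - [[0.02, 0, -0.03, 0, 0, 0], [0.04, 0, -0.06, 0, 0, 0], [0.06, 0, -0.08, 0, 0, 0], [0.06, 0, -0.08, 0, 0, 0], [0.06, 0, -0.08, 0, 0, 0]]

```text
time_s: 22.78
position: [0.4431, 0.0199, 0.2964]
tcp_rot: [[-0.969, -0.247, -0.003], [-0.247, 0.969, 0.001], [0.003, 0.002, -1.0]]
force: [0.1, 0.2, -0.1]
opening: 0.007
grasp_force: 0.0
```

```bash
python3 st.py; python3 - <<'E'
from h import *
d=snap('side'); n=proj(d,[.52,.038,.055]).astype(int)
a=cv2.resize(d['frame'][n[1]-35:n[1]+35,n[0]-50:n[0]+50,::-1],None,fx=7,fy=7,interpolation=cv2.INTER_CUBIC)
cv2.imwrite('pics/s8.png',a); c=[n[0]-50,n[1]-35]
ex=np.array([np.cos(.129),np.sin(.129),0]); pv=np.array([.589,.0465,.05])
for th in (1.4,1.5,1.57):
    print(th,[((proj(d,pv+r*(-ex*np.sin(th)+[0,0,np.cos(th)]))-c)*7).round(0).tolist() for r in (0,48,105)])
E
```

```text
22.78 [0.4431 0.0199 0.2964] j [ -11.9   11.8  102.5    0.    65.9 -116.3] F vessel xyz 0.17 0.19 -0.08 M [ 0.04 -0.02 -0.03] op 0.6 0.0 yaw -165.7 z [-0.003  0.001 -1.   ]
vessel -x in tool [0.993 0.121 0.003] rel nut [-0.14813684 -0.00809171]
1.4 [[487.0, 190.0], [3502.0, -903.0], [3445.0, -882.0]]
1.5 [[487.0, 190.0], [3795.0, -1375.0], [3727.0, -1343.0]]
1.57 [[487.0, 190.0], [4033.0, -1759.0], [3955.0, -1716.0]]
```

View pics/s8.png

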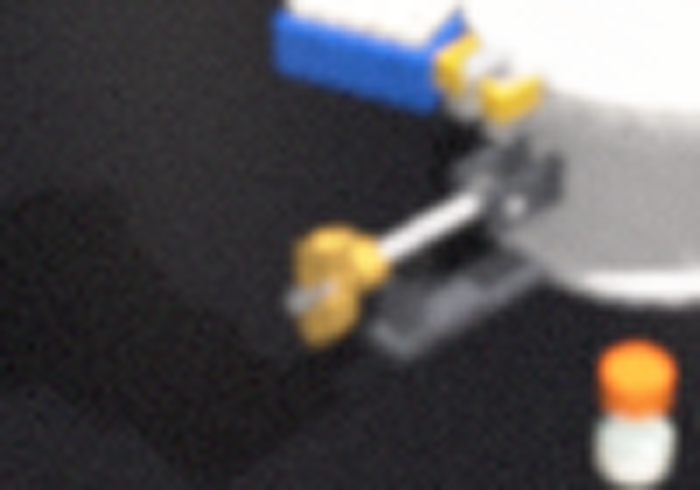

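The bolt's end shows at (297,300) with the hinge near (490,195). I'll compare this with the prediction, using lengths in metres this time.

```bash
python3 - <<'E'
from h import *
d=snap('side'); n=proj(d,[.52,.038,.055]).astype(int); c=[n[0]-50,n[1]-35]
ex=np.array([np.cos(.129),np.sin(.129),0]); pv=np.array([.589,.0465,.05])
print('lug',((proj(d,pv+[0,0,.058])-c)*7).round())
for th in (1.3,1.4,1.5,1.57):
    print(th,[((proj(d,pv+r*(-ex*np.sin(th)+np.array([0,0,np.cos(th)])))-c)*7).round(0).tolist() for r in (0,.048,.105)])
E
```

```text
lug [488.  73.]
1.3 [[487.0, 190.0], [402.0, 211.0], [293.0, 238.0]]
1.4 [[487.0, 190.0], [400.0, 222.0], [289.0, 262.0]]
1.5 [[487.0, 190.0], [399.0, 232.0], [287.0, 284.0]]
1.57 [[487.0, 190.0], [399.0, 239.0], [288.0, 300.0]]
```

```bash
python3 -c "
from h import *
print(bot.hand_in())"
```

```text
the job is handed in; nothing more can be done
None
```

I freed the swing bolt, laid it on its rubber rest at about 1.56 rad (measured in the side camera after release), let go, and handed the job in at about 23 s; the verdict was not reported.

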